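# Vent the specimen desiccator, crack its stuck lid and hold it ajar

## Robot

A 6-joint arm with a two-finger parallel gripper is mounted at the origin on the work surface. World frame = base frame: x ahead of the robot, y to its left, z up, the work surface at z = 0. Lengths are in m, angles in rad, forces in N, time in s.
With the tool pointing down it reaches from about 0.375 to 0.75 m from the base axis. Payload 9 kg.
Tool frame: the origin (TCP) lies midway between the tips of the shut fingers; the grasp point (between the pads) lies 19 mm behind it; z points along the fingers, x is the direction in which the jaws open and shut, and the axes are right-handed (so a half turn about z gives the same grasp; the last joint's range is limited). The gripper opens to 85 mm and grips with 20 to 120 N. Pads are 22 mm wide; open, the fingers measure 114 mm over their backs; the gripper's body (76 mm by 85 mm) begins 54 mm behind the grasp point. The pads swing forward as they close: fully open they stand 13 mm farther back than shut.
Start: joints at [-1.446, 0.104, 0.097, 1.564, 0, 1.353], TCP at [0.202, -0.565, 0.231] pointing down, gripper open.
Joint ranges: [-2.99, 2.99], [-0.84, 1.86], [-1.1, 1.16], [-1.84, 2.11], [-1.51, 1.56], [-3.14, 3.14]. Speed limits (rad/s): [2.22, 2.22, 2.57, 3.14, 3.14, 3.14].

## Interface

Orientations are given as a unit quaternion [x, y, z, w].
In Python, from workcell import env gives the robot as it stands. The module is installed in compiled form; this text tells all that it offers.
- The arm moves only by the tool step_arm, never from a script. Its argument "series" is a list of rows, each an object with "xyz": the shift along the tool's x, y, z in mm, a list of three; "delta_rot": the turn, a rotation vector about the tool's x, y, z in rad, a list of three; "claw": the finger opening in mm, from 0 to 85.4. A call has 1 to 12 rows; each row shifts and turns the commanded pose from where the row before left it, along the tool's axes as they then stand; what a row does not reach is not made up. A row lasts 1/12 s, in which the tool goes at most 41.7 mm and 7.16 degrees, less where a joint would pass 70% of its speed; a pose out of reach is approached as far as the arm can. A call is refused whole if a number of a shift passes 41.7 or a number of a turn 0.125, either way. A call with a gripper value outside its range is refused whole. The fingers move at their own pace and stop on an object; "squeeze" is the grip in N (left out, the last holds). Time passes only in rows, so rows that do not move let the fingers close. It gives the time, the measured TCP pose, the force and the opening at its end, in the units of the state.
- env.get_obs(): the state, without advancing time (a new reading comes with each control period).
- env.get_image(name): name is "scene" or "top"; returns a dict with "image" (480x640x3 uint8, red, green, blue), "fx", "fy", "cx", "cy" (pixels), "T" (4x4, takes a point from camera to world coordinates). Camera axes: x right, y up, looking along -z (the intrinsics and any distortion apply to the point x, -y, -z); pixel columns grow to the right and rows downward; lengths in m; the calibration is good to about 2 mm. A picture is of the moment at which its call begins. There is no depth.
- env.sign_off(): hands the job in, once; it reports no verdict.
Trained networks look in a picture, given as the dict that the camera call returned (one of the last four; its "shot" number tells which), for a name from the list of things; names that differ only in an ending like _2 or _b are one class to them, and where a whole thing is asked for, a point or a joint stands for the part that bears it (a point fixed in the world has none). Each returns a list of dicts, best first, with "confidence" (0 to 1); they miss things now and then, are a little off and sometimes report something else, mostly with a low value. They report only what shows in the picture. A call takes as long as a camera call. They do not tell look-alikes from the thing itself.
- env.cut_out(picture, query): "pixels" (480x640 bool, what is visible of it) and "extent" ([left, top, right, bottom] in pixels, round what is visible of it).
- env.pinpoint(picture, query): "at" ([row, column] in pixels: a listed point, or the origin of a listed thing).
The state is a dict: "time_s": time; "joint_pos": joint angles; "qd": joint speeds; "joint_torque": joint torques, N m; "eef_pos": TCP position; "orientation": TCP orientation; "ft_force": force on the tool from outside, world axes, zero at the start; "moment": the same for the moment, N m; "grip_width": opening from 0.0 (shut) to 1.0 (fully open).
Only numpy, scipy, OpenCV 4.12 (cv2) and the standard library are available. Lean on these libraries where they do the work, as an engineer would, in place of code of your own. Each camera call takes 0.05 s, during which the arm holds its last target.

## Task

The vacuum desiccator with the dried test coupons has to be opened: first turn the wing handle of the vent tap on its side tube anticlockwise until it stands in line with the tube, while the lid stays shut. Then take the lid by its knob, pull it straight up until the sticky seal lets go without letting it fly up, and finish still holding it, level and centred, about 15 mm (a finger's width) above the bowl's rim and no longer touching the bowl. Leave everything else on the bench where it is.

Things in the scene. Friction and masses are not known exactly. Their poses are not given: they have to be found in the camera images.
- lid_knob (a point): Centre (half-way up, on the axis) of the round grey knob on the desiccator's clear domed lid. Knob 42 mm tall, widening upwards from 27 mm across at its foot to 36 mm, 32 mm here. This point is 88 mm above the underside of the lid's flange; the dome's crown is 25 mm below it and falls away all round (60 mm out: 38 mm below it). z up; the lid's yaw means nothing.
- lid_flange (a point): Centre of the underside of the loose lid's flange (196 mm across, 9 mm thick); shut, it coincides with bowl_rim. Lid 0.3 to 0.6 kg. Its spigot, 152 mm across, reaches 10 mm down into the bowl's O-ring, which grips it: pulling straight up takes at most 22 N in all, peaking in the first 4 mm; from 7 mm up only the weight is left.
- bowl_rim (a point): Centre of the bowl's flat top rim, 115 mm above the bench, z up. The white plastic bowl (flange 196 mm across) is screwed to the bench and does not move; its place and yaw vary. A side tube leads from it along this frame's -y to the vent tap, whose axis is 175 mm from the bowl's centre.
- tap_handle (a point): Centre of the vent tap's grey wing handle, an upright plate 48 mm long (this frame's x), 10 mm thick (y), 26 mm tall (13 mm above and below this point), 105 mm above the bench. It turns about the vertical axis through this point. The tap's body, 26 mm across, ends 23 mm below this point.
- vent_tap (a joint): Angle of the vent tap's handle in rad: 0 = crosswise to the side tube (shut), 1.57 = in line with the tube (open, end stop). It grows anticlockwise seen from above, needs 0.05 N m and stays where it is left. It starts between 0 and 0.25.
- grease_jar: White jar of grease, 52 mm across, 50 mm tall, loose, beside the desiccator; to be left alone. Origin at its underside.
- jaw_face: Steel jaw insert with a serrated top, 50 x 28 x 20 mm, loose, in front of the desiccator; to be left alone. Origin at its underside.
- coupon: Black dog-bone test coupon, 115 x 19 x 5 mm, lying loose behind or to the left of the desiccator; to be left alone. Origin at its underside.
- coupon_tray: Aluminium tray of coupons, 150 x 110 x 22 mm, loose, to the left; to be left alone. Origin at its underside.
- caliper: Steel caliper lying flat, 220 mm long, loose, to the right; to be left alone. Origin at its underside.
- beaker: Empty glass beaker, 64 mm across, 75 mm tall, loose, to the right; to be left alone. Origin at its underside.
- desiccant_jar: Amber jar with black cap, 72 mm across, 120 mm tall, loose, far left; to be left alone. Origin at its underside.
- driver: Screwdriver lying flat, about 200 mm long, loose, to the right; to be left alone. Origin at its underside.
Things that resemble listed ones, but are neither listed nor needed, are in the scene too. What is shaped like the part that bears lid_knob but pink is not meant.

How it is judged:
On the way, in this order (a step that is already met when the one before it is completed fails the run):
1. the vent tap is open (handle within 15 degrees of the tube's line) with the lid still shut (value of joint vent_tap above 1.31 rad and z of lid_flange in the frame of bowl_rim below 0.003 m), for 0.2 s.
2. the gripped lid has come free of the seal (z of lid_flange in the frame of bowl_rim above 0.008 m and contact force between the fingers and lid above 1 N), for 0.2 s.
At the end, for the whole second after the job is handed in: Gripper holds the lid: flange 8 to 25 mm above the rim, within 12 mm of centred and 7 degrees of level, still (under 20 mm/s), carried by the fingers alone, not touching the bowl; tap handle within 15 degrees of its tube's line; every other loose thing within 30 mm of its start (all of step 2 and value of joint vent_tap above 1.31 rad and z of lid_flange in the frame of bowl_rim below 0.025 m and horizontal distance between lid_flange and bowl_rim below 0.012 m and angle between lid_flange's own z axis and vertical below 0.12 rad and contact force between lid and desiccator below 0.3 N and linear speed of lid below 0.02 m/s and distance of each of grease_jar, jaw_face, coupon, coupon_tray, caliper, beaker, desiccant_jar, driver from where it was at the start of the episode below 0.03 m); the arm keeps its last pose, push and grip.
It fails at once if the lid is lifted (3 mm) before the vent tap is open (value of joint vent_tap below 1.25 rad and z of lid_flange in the frame of bowl_rim above 0.003 m).
It fails at once if the lid flies up or is taken right off (more than 60 mm above the rim) (z of lid_flange in the frame of bowl_rim above 0.06 m).
It fails at once if another loose thing on the bench is disturbed (moved more than 30 mm) (distance of any of grease_jar, jaw_face, coupon, coupon_tray, caliper, beaker, desiccant_jar, driver from where it was at the start of the episode above 0.03 m).
It also fails if it takes over 42 s, if anything falls off the work surface, if the arm or the gripper's body presses on something with over 40 N, if the wrist force passes 120 N, or if a joint passes its speed limit or range.

## Working session

There is one attempt and no reset: what is moved stays moved. The work goes in short steps, Python scripts to look and compute and a tool call to move; the robot and the scene stay as the last step left them, time stands still between calls to the robot, and variables do not carry over. Pictures are saved under pics/ and viewed, and the job is handed in when it is done.

Besides the shell and the picture viewer there is one more tool, called after "Call:" by a JSON object that holds its "name" and its "arguments", one argument or row to a line. step_arm: Moves the arm, as the interface text tells. Its arguments: {"type":"object","properties":{"series":{"type":"array"},"squeeze":{"type":"number"}},"required":["series"]}

```bash
mkdir -p pics
cat > h.py <<'E'
import numpy as np, cv2
from workcell import env
def save(p,n): cv2.imwrite(f'pics/{n}.png',cv2.cvtColor(p['image'],cv2.COLOR_RGB2BGR))
def ray(p,rc):
    d=np.array([(rc[1]-p['cx'])/p['fx'],-(rc[0]-p['cy'])/p['fy'],-1.]);T=np.array(p['T']);return T[:3,3],T[:3,:3]@d
def atz(p,rc,z):
    o,d=ray(p,rc);return o+d*(z-o[2])/d[2]
def proj(p,X):
    T=np.array(p['T']);c=T[:3,:3].T@(np.asarray(X)-T[:3,3]);return np.array([p['cy']+p['fy']*(-c[1])/(-c[2]),p['cx']+p['fx']*c[0]/(-c[2])])
E
python3 - <<'E'
from h import *
print(env.get_obs())
for n in ['scene','top']:
    p=env.get_image(n);save(p,n+'0');print(n,[k for k in p],p['fx'],p['cx'],p['cy'],np.round(p['T'],3).tolist())
    for q,z in [('lid_knob',.203),('lid_flange',.115),('bowl_rim',.115),('tap_handle',.105),('grease_jar',0),('jaw_face',0),('coupon',0),('coupon_tray',0),('caliper',0),('beaker',0),('desiccant_jar',0),('driver',0)]:
        for r in env.pinpoint(p,q)[:3]: print(q,np.round(r['at'],1),round(r['confidence'],2),np.round(atz(p,r['at'],z),4))
E
```

```text
{'time_s': 0.0, 'joint_pos': array([-1.44570550e+00,  1.04661557e-01,  9.64557041e-02,  1.56389237e+00,
        9.49971967e-06,  1.35309370e+00]), 'qd': array([ 0.00095944,  0.00073036,  0.00096955,  0.00048429,  0.00146411,
       -0.00113076]), 'joint_torque': array([-1.37885650e-04, -5.56936240e+01,  5.03643465e+01,  1.71972677e-02,
       -2.79787846e-04, -3.55027495e-06]), 'eef_pos': array([ 0.2016395 , -0.56475099,  0.23053696]), 'orientation': array([ 8.17348994e-01, -5.76142515e-01, -4.34978605e-04, -4.84301681e-04]), 'ft_force': array([-0.87801904, -0.80020428,  0.13336154]), 'moment': array([-0.08061978,  0.04018249,  0.04258086]), 'grip_width': 1.0033668100573536}
scene ['image', 'fx', 'fy', 'cx', 'cy', 'T', 'shot'] 434.4261948468727 314.4726353968974 235.67803810217217 [[-0.795, -0.378, 0.474, 1.108], [0.606, -0.501, 0.618, 0.642], [0.004, 0.779, 0.627, 0.81], [0.0, 0.0, 0.0, 1.0]]
lid_knob [211.3 341.5] 0.83 [0.5409 0.0094 0.203 ]
lid_knob [251.6 364.7] 0.82 [0.5963 0.152  0.203 ]
lid_knob [261.6 229.8] 0.66 [0.8411 0.0071 0.203 ]
lid_flange [325.8 295.4] 0.47 [0.79   0.
[... 1021 characters left out ...]
0.0, 0.0, 1.0]]
lid_knob [293.3 358.5] 0.93 [ 0.4388 -0.0929  0.203 ]
lid_knob [169.2 358.3] 0.8 [ 0.7823 -0.0891  0.203 ]
lid_knob [234.  269.3] 0.6 [0.5978 0.1545 0.203 ]
lid_flange [290.4 273.5] 0.6 [0.4401 0.1482 0.115 ]
tap_handle [241.4 331.8] 0.43 [ 0.5863 -0.0199  0.105 ]
grease_jar [195.7 297.9] 0.66 [0.7377 0.0881 0.    ]
jaw_face [291.3 271.6] 0.69 [0.433  0.1653 0.    ]
coupon [234.5 225.9] 0.54 [0.6101 0.3143 0.    ]
coupon_tray [274.6 183.2] 0.81 [0.4813 0.4454 0.    ]
caliper [293.8 464.8] 0.84 [ 0.4343 -0.4422  0.    ]
beaker [222.8 439.3] 0.96 [ 0.6574 -0.3625  0.    ]
desiccant_jar [212.4 189.3] 0.73 [0.679  0.4329 0.    ]
driver [313.4 431.9] 0.66 [ 0.3717 -0.3388  0.    ]
```

View pics/scene0.png

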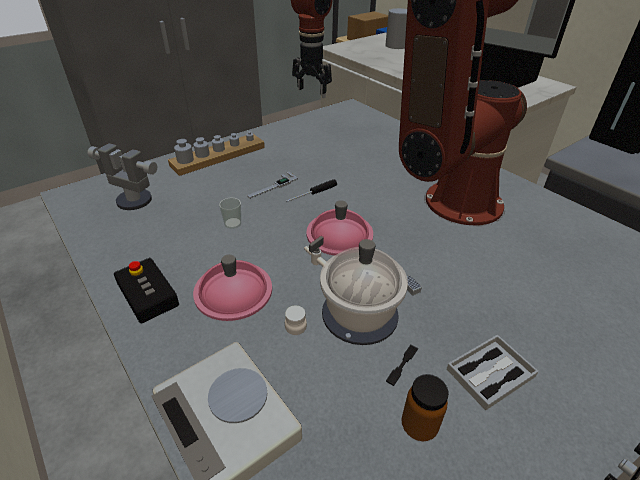

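View pics/top0.png

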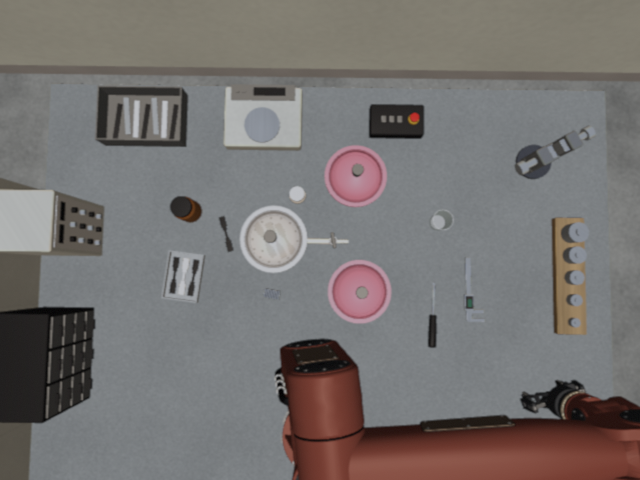

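The scene view shows the clear-lidded bowl (knob ~[250,366]), its vent tap at ~[245,317], and two pink decoy lids. The top view shows bowl centre ~[238,272] and tap ~[241,334], with a pink lid on each side of the tap tube. I'll zoom in and triangulate.

Run:
```python
from h import *
ps={n:env.get_image(n) for n in ['scene','top']}
def tri(rs):
    A=0;b=0
    for o,d in rs:
        d=d/np.linalg.norm(d);P=np.eye(3)-np.outer(d,d);A=A+P;b=b+P@o
    return np.linalg.solve(A,b)
for q in ['lid_knob','tap_handle']:
    r={n:env.pinpoint(ps[n],q) for n in ps}
    for a in r['scene']:
        for b in r['top']:
            x=tri([ray(ps['scene'],a['at']),ray(ps['top'],b['at'])]);print(q,np.round(a['at']),np.round(b['at']),np.round(x,4),np.round(proj(ps['top'],x)-b['at'],1))
for rc in [(293.3,358.5),(169.2,358.3)]: print('pink',atz(ps['top'],rc,.088))
for q in ['tap_handle']:
  for n in ps:
    for c in env.cut_out(ps[n],q)[:2]:
        m=c['pixels'];ys,xs=np.nonzero(m);print(n,c['confidence'],c['extent'],len(ys))
        z=.118 if n=='top' else .105
        P=np.array([atz(ps[n],(y,x),z)[:2] for y,x in zip(ys,xs)]);pc=P.mean(0);w,v=np.linalg.eigh(np.cov((P-pc).T));print(pc,np.sqrt(w),v[:,1])
a=ps['scene']['image'][190:330,260:420];b=ps['top']['image'][200:280,240:370]
f=lambda i,s:cv2.cvtColor(cv2.resize(i,None,fx=s,fy=s,interpolation=cv2.INTER_CUBIC),cv2.COLOR_RGB2BGR)
cv2.imwrite('pics/z1.png',f(a,5));cv2.imwrite('pics/z2.png',f(b,6))
```

```text
lid_knob [253. 365.] [233. 269.] [0.5993 0.1548 0.2014] [ 0.1 -0.1]
lid_knob [253. 365.] [292. 362.] [ 0.4027 -0.093  -0.0665] [  8.8 -10. ]
lid_knob [253. 365.] [169. 356.] [0.6866 0.0402 0.2327] [ 31.7 -45. ]
lid_knob [212. 342.] [233. 269.] [0.6105 0.1273 0.2985] [-7.2  6.6]
lid_knob [212. 342.] [292. 362.] [ 0.4348 -0.1104  0.0876] [ 0.9 -0.8]
lid_knob [212. 342.] [169. 356.] [0.6848 0.0095 0.3025] [ 28.6 -33.6]
lid_knob [265. 231.] [233. 269.] [0.7259 0.0955 0.2188] [-46.1  21.8]
lid_knob [265. 231.] [292. 362.] [ 0.582  -0.1875 -0.057 ] [-45.6  19.5]
lid_knob [265. 231.] [169. 356.] [ 0.802  -0.0885  0.1012] [ 0.5 -0.4]
tap_handle [247. 318.] [244. 332.] [ 0.582  -0.0219  0.0905] [-0.8  0.7]
tap_handle [424. 419.] [244. 332.] [ 0.5369  0.1429 -0.4206] [ 17.6 -43.1]
pink [ 0.43432319 -0.10153555  0.088     ]
pink [ 0.80710885 -0.09736672  0.088     ]
scene 0.64 [308.2, 240.0, 324.4, 253.8] 171
[ 0.59402953 -0.02024769] [0.00801073 0.01770788] [-0.8412223  -0.54068942]
```

View pics/z1.png

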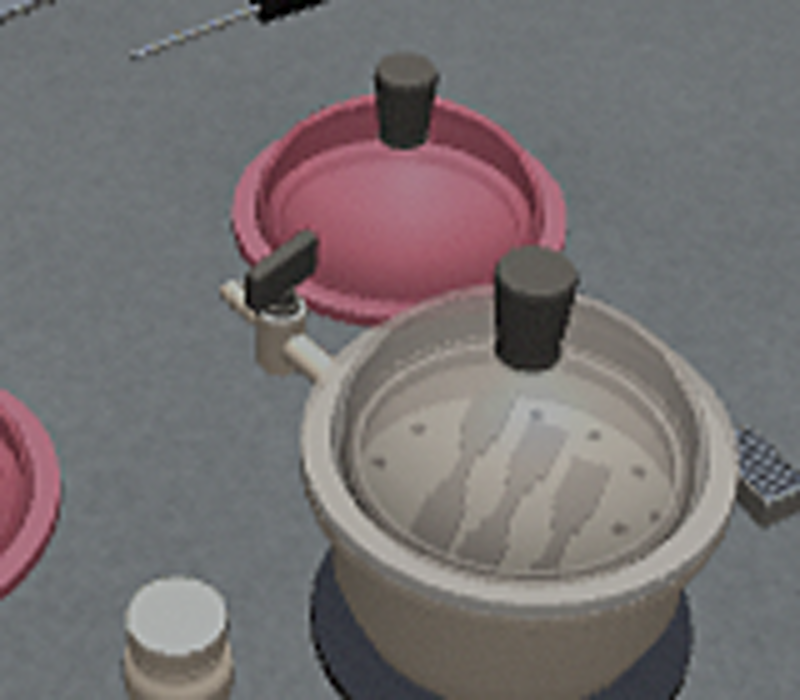

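View pics/z2.png

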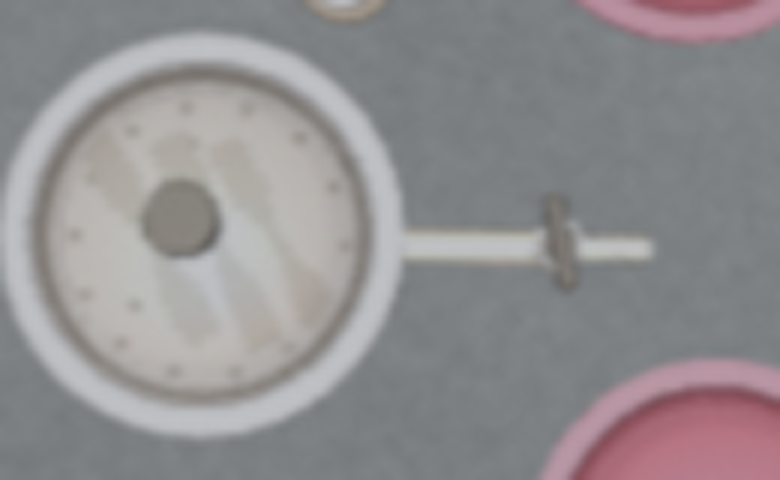

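Run:
```python
from h import *
p=env.get_image('top')
for n,rc,z in [('handle ctr',(240.3,333.3),.118),('h far',(232.5,332),.118),('h near',(248,334.7),.118),('tubeA',(240.8,307.5),.07),('tubeB',(241.7,348.3),.07),('flange ctr',(239.2,273.8),.124),('knobtop',(236.4,270.2),.224)]:
    print(n,np.round(atz(p,rc,z),4))
im=p['image'][200:280,225:322].astype(int)
g=cv2.cvtColor(p['image'],cv2.COLOR_RGB2GRAY)
print(cv2.HoughCircles(cv2.medianBlur(g,3)[195:285,225:325],cv2.HOUGH_GRADIENT,1,20,param1=80,param2=15,minRadius=28,maxRadius=38))
s=env.get_image('scene')
for P in [(.5865,-.02,.118),(.587,-.02,.118)]: print(proj(s,P))
for th in (.1,.15,.2): print(th,[np.round(proj(s,(.5865+k*.024*np.cos(th),-.02+k*.024*np.sin(th),.118)),1).tolist() for k in (-1,1)])
```

```text
handle ctr [ 0.5888 -0.024   0.118 ]
h far [ 0.6116 -0.0199  0.118 ]
h near [ 0.5662 -0.0284  0.118 ]
tubeA [0.5893 0.0529 0.07  ]
tubeB [ 0.5884 -0.0705  0.07  ]
flange ctr [0.589  0.1497 0.124 ]
knobtop [0.5896 0.1497 0.224 ]
[[[48.5 43.5 33.3]]]
[239.7511087  318.56773469]
[239.82719248 318.41019306]
0.1 [[235.7, 325.4], [243.9, 311.5]]
0.15 [[235.5, 325.1], [244.1, 311.9]]
0.2 [[235.3, 324.7], [244.4, 312.2]]
```

Run:
```python
from h import *
s=env.get_image('scene');p=env.get_image('top')
print('hough',atz(p,(238.5,273.5),.124))
print('scene knobtop',atz(s,(243,366.8),.224))
for n,im,zt in (('scene',s,.203),('top',p,.22)):
    for c in env.cut_out(im,'lid_knob')[:3]: print(n,c['confidence'],c['extent'])
# knob top ellipse & dark knob segmentation in both
for n,im,(r0,r1,c0,c1) in (('top',p,(222,252,256,286)),('scene',s,(238,268,355,380))):
    a=im['image'][r0:r1,c0:c1].astype(int).mean(2)
    m=(a<(150 if n=='top' else 90)).astype(np.uint8)
    k,l,st,ce=cv2.connectedComponentsWithStats(m);
    for i in range(1,k):
        if st[i,4]>30: print(n,st[i],ce[i]+[c0,r0])
f=lambda i,s:cv2.cvtColor(cv2.resize(i,None,fx=s,fy=s,interpolation=cv2.INTER_NEAREST),cv2.COLOR_RGB2BGR)
def mark(im,X):
    r=proj(im,X);return tuple(int(round(v)) for v in r)
# overlays at candidate centres, rims
P=cv2.resize(p['image'][195:285,225:365],None,fx=5,fy=5);S=cv2.resize(s['image'][200:340,290:420],None,fx=4,fy=4)
for C,col in (((.5905,.151),(255,0,0)),((.598,.1545),(0,0,255))):
  for z,r in ((.124,.098),(.224,.018)):
    for im,Z,k,r0,c0 in ((p,P,5,195,225),(s,S,4,200,290)):
      pts=np.array([[ (q[1]-c0+.5)*k,(q[0]-r0+.5)*k] for q in [proj(im,(C[0]+r*np.cos(t),C[1]+r*np.sin(t),z)) for t in np.linspace(0,6.28,60)]]).astype(int)
      cv2.polylines(Z,[pts],True,col,1)
cv2.imwrite('pics/ov_p.png',P[...,::-1]);cv2.imwrite('pics/ov_s.png',S[...,::-1])
```

```text
hough [0.59101982 0.15058556 0.124     ]
scene knobtop [0.59172941 0.15115261 0.224     ]
scene 0.83 [308.4, 201.2, 371.4, 259.9]
scene 0.71 [320.0, 239.3, 407.8, 315.4]
scene 0.71 [191.8, 253.0, 271.9, 318.2]
top 0.93 [324.3, 143.8, 387.4, 207.2]
top 0.67 [238.9, 204.3, 310.4, 272.3]
top 0.64 [327.1, 258.9, 392.5, 324.8]
top [  7   8  14  13 139] [269.79856115 236.12230216]
scene [  3   4  18  22 235] [365.45957447 254.2893617 ]
```

View pics/ov_p.png

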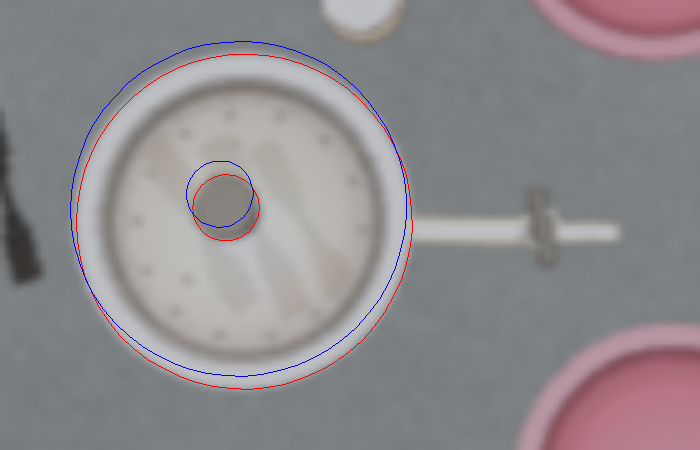

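View pics/ov_s.png

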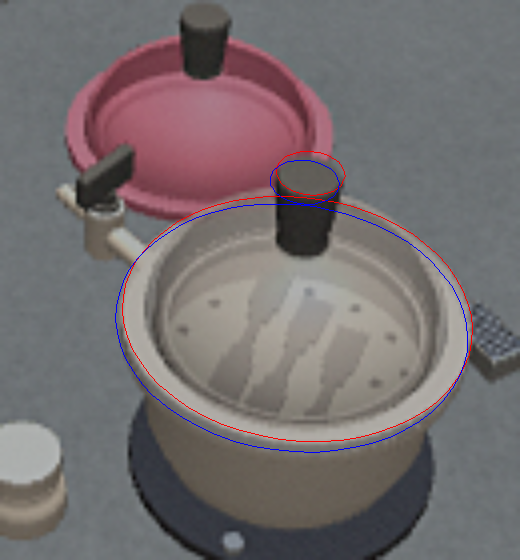

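Call:
{"name": "step_arm", "arguments": {
  "series": [
    {"xyz": [-10,-14,0],"delta_rot": [0,0,0],"claw": 85},
    {"xyz": [-23,-33,0],"delta_rot": [0,0,0],"claw": 85},
    {"xyz": [-23,-33,0],"delta_rot": [0,0,0],"claw": 85},
    {"xyz": [-23,-33,0],"delta_rot": [0,0,0],"claw": 85},
    {"xyz": [-23,-33,0],"delta_rot": [0,0,0],"claw": 85},
    {"xyz": [-23,-33,0],"delta_rot": [0,0,0],"claw": 85},
    {"xyz": [-23,-33,0],"delta_rot": [0,0,0],"claw": 85},
    {"xyz": [-23,-33,0],"delta_rot": [0,0,0],"claw": 85},
    {"xyz": [-23,-33,0],"delta_rot": [0,0,0],"claw": 85},
    {"xyz": [-23,-33,0],"delta_rot": [0,0,0],"claw": 85},
    {"xyz": [-23,-33,0],"delta_rot": [0,0,0],"claw": 85},
    {"xyz": [-23,-33,0],"delta_rot": [0,0,0],"claw": 85}
  ]
}}

```text
time_s: 3.0
eef_pos: [0.4692, -0.1889, 0.2316]
orientation: [0.817, -0.576, 0.0, 0.0]
ft_force: [0.0, -0.9, 0.8]
grip_width: 0.997
```

Call:
{"name": "step_arm", "arguments": {
  "series": [
    {"xyz": [-23,-33,0],"delta_rot": [0,0,0],"claw": 60},
    {"xyz": [-23,-33,0],"delta_rot": [0,0,0],"claw": 50},
    {"xyz": [-23,-33,0],"delta_rot": [0,0,0],"claw": 50},
    {"xyz": [-20,-29,0],"delta_rot": [0,0,0],"claw": 50},
    {"xyz": [-12,-17,0],"delta_rot": [0,0,0],"claw": 50},
    {"xyz": [0,0,0],"delta_rot": [0,0,0.085],"claw": 50},
    {"xyz": [0,0,0],"delta_rot": [0,0,0.085],"claw": 50},
    {"xyz": [0,0,0],"delta_rot": [0,0,0],"claw": 50}
  ]
}}

```text
time_s: 3.67
eef_pos: [0.5711, -0.0462, 0.2311]
orientation: [0.765, -0.644, -0.0, 0.0]
ft_force: [-1.1, -0.6, 0.4]
grip_width: 0.589
```

```bash
cat >> h.py <<'E'
def st():
    o=env.get_obs();from scipy.spatial.transform import Rotation as R
    M=R.from_quat(o['orientation']).as_matrix()
    print('t',round(o['time_s'],2),'p',np.round(o['eef_pos'],4),'yaw',round(np.arctan2(M[1,0],M[0,0]),3),'j',np.round(o['joint_pos'],2),'F',np.round(o['ft_force'],1),'M',np.round(o['moment'],2),'g',round(o['grip_width']*85.4,1),'zax',np.round(M[:,2],3))
    return o,M
def to(M,o,X): print('tool shift mm',np.round(M.T@(np.asarray(X)-o['eef_pos'])*1000,1))
E
python3 - <<'E'
from h import *
o,M=st(); to(M,o,(.591,-.022,.14))
s=env.get_image('scene');p=env.get_image('top');
cv2.imwrite('pics/a.png',cv2.resize(s['image'][150:300,240:400],None,fx=4,fy=4)[...,::-1])
cv2.imwrite('pics/b.png',cv2.resize(p['image'][170:300,260:400],None,fx=4,fy=4)[...,::-1])
E
```

```text
t 3.67 p [ 0.5711 -0.0462  0.2311] yaw -1.401 j [-0.31  0.02  0.01  1.56 -0.    2.66] F [-1.1 -0.6  0.4] M [-0.01  0.03  0.01] g 50.3 zax [-0. -0. -1.]
tool shift mm [-20.5 -23.7  91.1]
```

View pics/a.png

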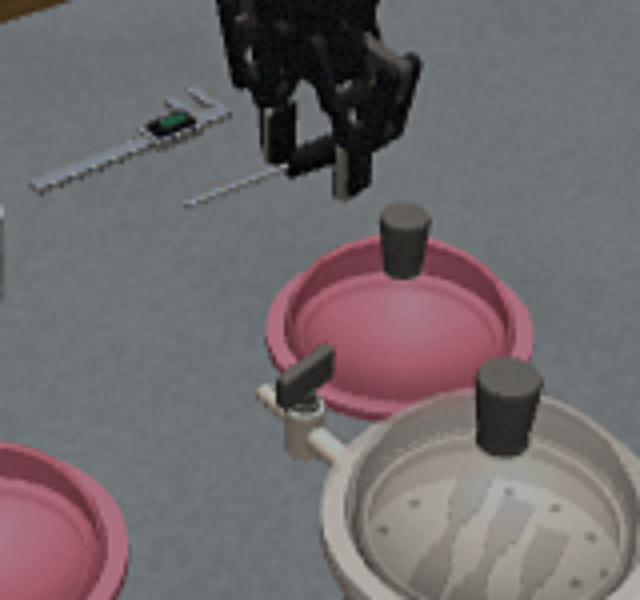

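View pics/b.png

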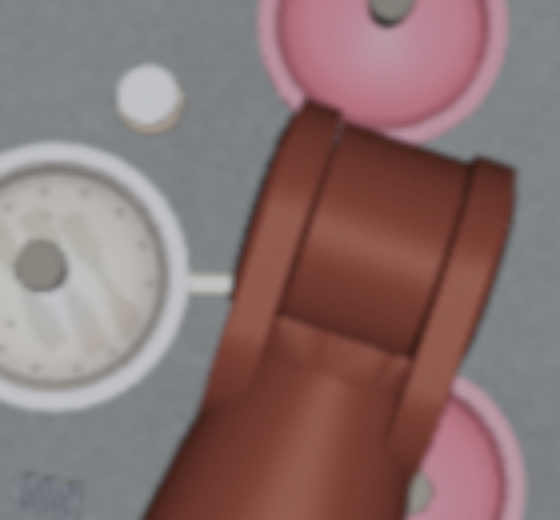

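Call:
{"name": "step_arm", "arguments": {
  "series": [
    {"xyz": [-10,-12,10],"delta_rot": [0,0,0],"claw": 50},
    {"xyz": [-10,-12,30],"delta_rot": [0,0,0],"claw": 50},
    {"xyz": [0,0,30],"delta_rot": [0,0,0],"claw": 50},
    {"xyz": [0,0,15],"delta_rot": [0,0,0],"claw": 50},
    {"xyz": [0,0,0],"delta_rot": [0,0,0],"claw": 50}
  ]
}}

```text
time_s: 4.18
eef_pos: [0.5888, -0.0226, 0.142]
orientation: [0.766, -0.643, -0.003, 0.001]
ft_force: [-0.4, 0.0, 0.2]
grip_width: 0.585
```

Run:
```python
from h import *
o,M=st(); to(M,o,(.591,-.022,.091))
s=env.get_image('scene')
cv2.imwrite('pics/c.png',cv2.resize(s['image'][180:280,260:370],None,fx=7,fy=6)[...,::-1])
print(proj(s,o['eef_pos']))
```

```text
t 4.18 p [ 0.5888 -0.0226  0.142 ] yaw -1.396 j [-0.26  0.08 -0.09  1.41 -0.    2.71] F [-0.4  0.   0.2] M [-0.01 -0.   -0.03] g 50.0 zax [-0.006  0.002 -1.   ]
tool shift mm [-0.1 -2.5 51. ]
[232.08402953 317.26528806]
```

View pics/c.png

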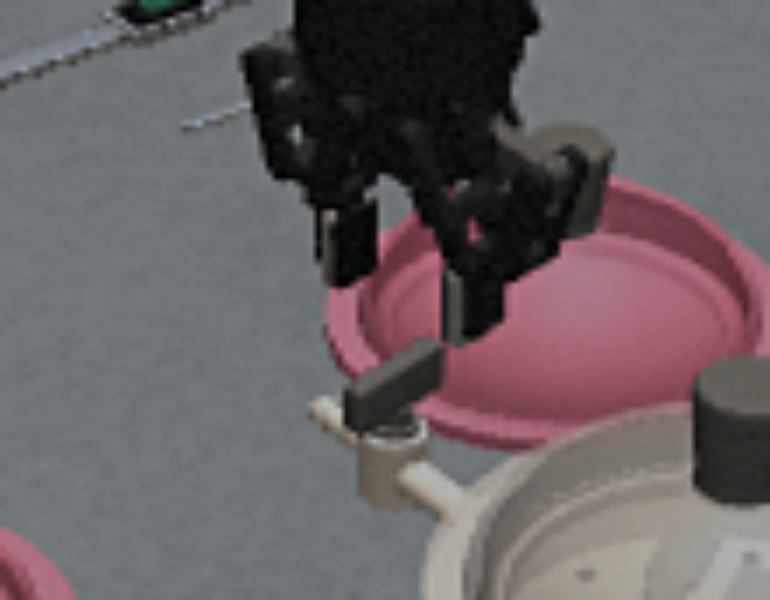

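Call:
{"name": "step_arm", "arguments": {
  "series": [
    {"xyz": [0,-2,15],"delta_rot": [0,0,0],"claw": 50},
    {"xyz": [0,0,20],"delta_rot": [0,0,0],"claw": 50},
    {"xyz": [0,0,14],"delta_rot": [0,0,0],"claw": 50},
    {"xyz": [0,0,0],"delta_rot": [0,0,0],"claw": 50},
    {"xyz": [0,0,0],"delta_rot": [0,0,0],"claw": 50}
  ]
}}

```text
time_s: 4.65
eef_pos: [0.5934, -0.0231, 0.0986]
orientation: [0.766, -0.643, 0.0, -0.0]
ft_force: [0.0, -0.6, -0.6]
grip_width: 0.578
```

Run:
```python
from h import *
o,M=st(); to(M,o,(.591,-.022,.091))
s=env.get_image('scene')
cv2.imwrite('pics/d.png',cv2.resize(s['image'][180:280,260:370],None,fx=7,fy=6)[...,::-1])
```

```text
t 4.65 p [ 0.5934 -0.0231  0.0986] yaw -1.398 j [-0.26  0.1  -0.15  1.32 -0.    2.71] F [ 0.  -0.6 -0.6] M [-0.04  0.04  0.04] g 49.4 zax [ 0.001 -0.    -1.   ]
tool shift mm [-1.5  2.2  7.6]
```

View pics/d.png

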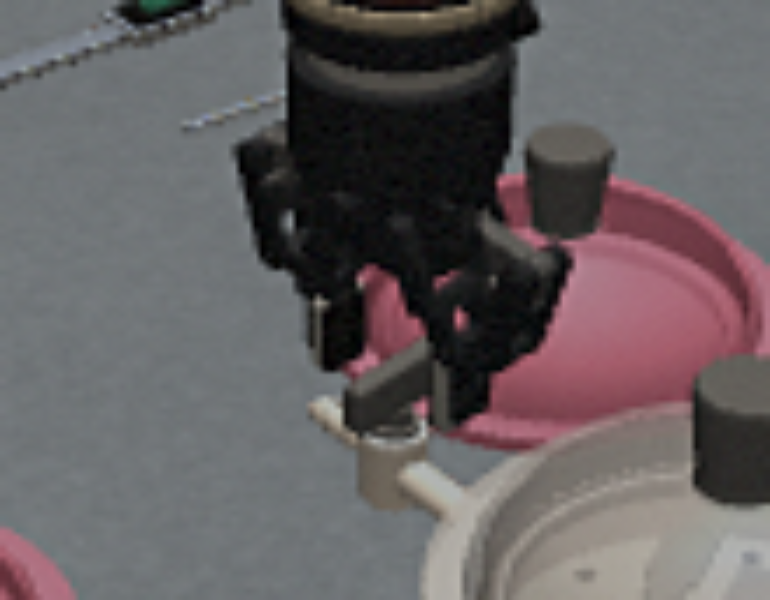

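Call:
{"name": "step_arm", "arguments": {
  "series": [
    {"xyz": [0,1,7],"delta_rot": [0,0,0],"claw": 50},
    {"xyz": [0,0,0],"delta_rot": [0,0,0],"claw": 30},
    {"xyz": [0,0,0],"delta_rot": [0,0,0],"claw": 15},
    {"xyz": [0,0,0],"delta_rot": [0,0,0],"claw": 5},
    {"xyz": [0,0,0],"delta_rot": [0,0,0],"claw": 5},
    {"xyz": [0,0,0],"delta_rot": [0,0,0],"claw": 5},
    {"xyz": [0,0,0],"delta_rot": [0,0,0],"claw": 5}
  ],
  "squeeze": 25
}}

```text
time_s: 5.28
eef_pos: [0.5925, -0.0236, 0.0908]
orientation: [0.765, -0.644, 0.001, 0.0]
ft_force: [0.0, -6.3, 2.8]
grip_width: 0.121
```

Run:
```python
from h import *
o,M=st()
s=env.get_image('scene')
cv2.imwrite('pics/e.png',cv2.resize(s['image'][180:280,260:370],None,fx=7,fy=6)[...,::-1])
```

```text
t 5.28 p [ 0.5925 -0.0236  0.0908] yaw -1.398 j [-0.26  0.1  -0.16  1.31 -0.    2.71] F [ 0.  -6.3  2.8] M [-1.15  0.09  0.03] g 10.3 zax [ 0.001 -0.001 -1.   ]
```

View pics/e.png

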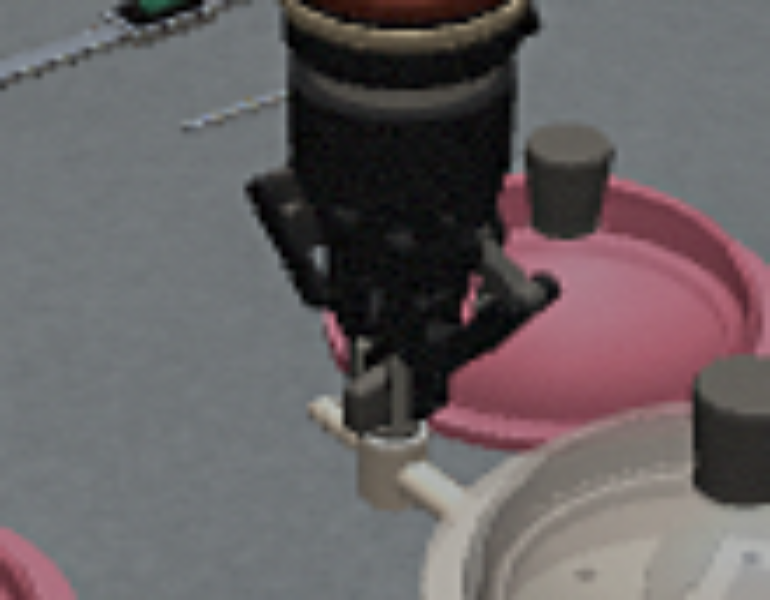

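Call:
{"name": "step_arm", "arguments": {
  "series": [
    {"xyz": [1,1,0],"delta_rot": [0,0,-0.05],"claw": 5},
    {"xyz": [0,0,0],"delta_rot": [0,0,-0.1],"claw": 5},
    {"xyz": [0,0,0],"delta_rot": [0,0,-0.1],"claw": 5},
    {"xyz": [0,0,0],"delta_rot": [0,0,-0.1],"claw": 5},
    {"xyz": [0,0,0],"delta_rot": [0,0,-0.1],"claw": 5},
    {"xyz": [0,0,0],"delta_rot": [0,0,0],"claw": 5}
  ]
}}

```text
time_s: 5.83
eef_pos: [0.5926, -0.0242, 0.0909]
orientation: [0.891, -0.454, 0.001, -0.0]
ft_force: [4.5, -3.8, 0.1]
grip_width: 0.116
```

Run:
```python
from h import *
o,M=st()
```

```text
t 5.83 p [ 0.5926 -0.0242  0.0909] yaw -0.942 j [-0.26  0.1  -0.16  1.31  0.    2.25] F [ 4.5 -3.8  0.1] M [-0.58 -1.05 -0.02] g 9.9 zax [ 0.003 -0.    -1.   ]
```

Call:
{"name": "step_arm", "arguments": {
  "series": [
    {"xyz": [0,0,0],"delta_rot": [0,0,-0.1],"claw": 5},
    {"xyz": [0,0,0],"delta_rot": [0,0,-0.1],"claw": 5},
    {"xyz": [0,0,0],"delta_rot": [0,0,-0.1],"claw": 5},
    {"xyz": [0,0,0],"delta_rot": [0,0,-0.1],"claw": 5},
    {"xyz": [0,0,0],"delta_rot": [0,0,-0.1],"claw": 5},
    {"xyz": [0,0,0],"delta_rot": [0,0,-0.1],"claw": 5},
    {"xyz": [0,0,0],"delta_rot": [0,0,-0.1],"claw": 5},
    {"xyz": [0,0,0],"delta_rot": [0,0,-0.1],"claw": 5},
    {"xyz": [0,0,0],"delta_rot": [0,0,-0.06],"claw": 5},
    {"xyz": [0,0,0],"delta_rot": [0,0,0],"claw": 5},
    {"xyz": [0,0,0],"delta_rot": [0,0,0],"claw": 5}
  ]
}}

```text
time_s: 6.75
eef_pos: [0.5936, -0.0248, 0.091]
orientation: [0.999, -0.044, 0.002, 0.001]
ft_force: [10.7, -4.3, -2.8]
grip_width: 0.119
```

Run:
```python
from h import *
o,M=st()
```

```text
t 6.75 p [ 0.5936 -0.0248  0.091 ] yaw -0.088 j [-0.26  0.1  -0.16  1.3  -0.    1.4 ] F [10.7 -4.3 -2.8] M [-1.07 -2.09 -0.03] g 10.2 zax [ 0.005 -0.001 -1.   ]
```

Call:
{"name": "step_arm", "arguments": {
  "series": [
    {"xyz": [0,0,0],"delta_rot": [0,0,-0.07],"claw": 5},
    {"xyz": [0,0,0],"delta_rot": [0,0,0],"claw": 5},
    {"xyz": [0,0,0],"delta_rot": [0,0,0],"claw": 5},
    {"xyz": [0,0,0],"delta_rot": [0,0,0],"claw": 50},
    {"xyz": [0,0,0],"delta_rot": [0,0,0],"claw": 50},
    {"xyz": [0,0,0],"delta_rot": [0,0,0],"claw": 50},
    {"xyz": [0,0,-15],"delta_rot": [0,0,0],"claw": 70},
    {"xyz": [0,0,-35],"delta_rot": [0,0,0],"claw": 70},
    {"xyz": [0,0,-40],"delta_rot": [0,0,0],"claw": 70},
    {"xyz": [0,0,-40],"delta_rot": [0,0,0],"claw": 70},
    {"xyz": [0,0,-20],"delta_rot": [0,0,0],"claw": 70}
  ]
}}

```text
time_s: 7.67
eef_pos: [0.5921, -0.0239, 0.2455]
orientation: [1.0, -0.009, 0.002, 0.0]
ft_force: [1.2, 0.2, 0.6]
grip_width: 0.823
```

Run:
```python
from h import *
o,M=st(); to(M,o,(.594,.151,.25))
s=env.get_image('scene')
cv2.imwrite('pics/f.png',cv2.resize(s['image'][150:330,260:420],None,fx=4,fy=3)[...,::-1])
```

```text
t 7.67 p [ 0.5921 -0.0239  0.2455] yaw -0.018 j [-0.26  0.08  0.1   1.58  0.    1.33] F [1.2 0.2 0.6] M [-0.03 -0.08 -0.02] g 70.2 zax [ 0.005 -0.001 -1.   ]
tool shift mm [  -1.2 -174.9   -4.6]
```

View pics/f.png

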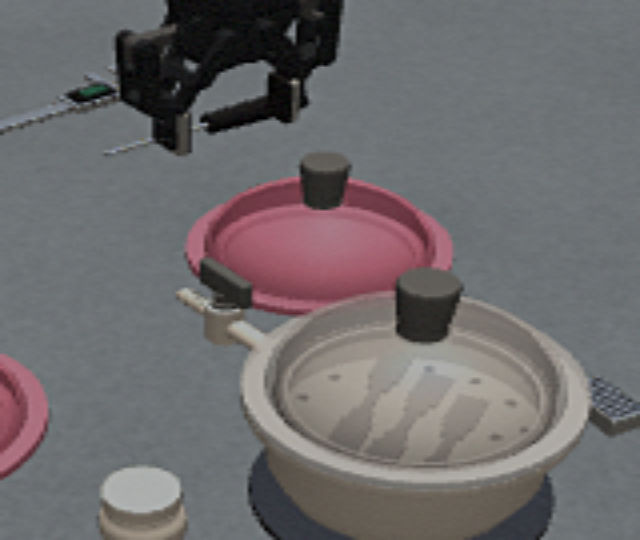

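The picture shows the handle (~[227,280] in the crop) lying along the tube. The tap is open and the lid is still seated. Next I'll go to the knob.

Call:
{"name": "step_arm", "arguments": {
  "series": [
    {"xyz": [0,-20,-10],"delta_rot": [0,0,0],"claw": 70},
    {"xyz": [0,-35,-10],"delta_rot": [0,0,0],"claw": 70},
    {"xyz": [0,-35,0],"delta_rot": [0,0,0],"claw": 70},
    {"xyz": [0,-35,0],"delta_rot": [0,0,0],"claw": 70},
    {"xyz": [0,-30,0],"delta_rot": [0,0,0],"claw": 70},
    {"xyz": [0,-20,0],"delta_rot": [0,0,0],"claw": 70},
    {"xyz": [0,0,10],"delta_rot": [0,0,0],"claw": 70},
    {"xyz": [0,0,0],"delta_rot": [0,0,0],"claw": 70}
  ]
}}

```text
time_s: 8.38
eef_pos: [0.5936, 0.1521, 0.2482]
orientation: [1.0, -0.008, -0.001, 0.0]
ft_force: [-1.1, -0.1, -1.6]
grip_width: 0.822
```

Run:
```python
from h import *
o,M=st(); to(M,o,(.594,.151,.182))
s=env.get_image('scene')
cv2.imwrite('pics/g.png',cv2.resize(s['image'][170:330,290:430],None,fx=5,fy=3.7)[...,::-1])
p=env.get_image('top')
cv2.imwrite('pics/g2.png',cv2.resize(p['image'][160:300,220:400],None,fx=4,fy=4)[...,::-1])
```

```text
t 8.38 p [0.5936 0.1521 0.2482] yaw -0.016 j [0.04 0.15 0.18 1.6  0.   1.62] F [-1.1 -0.1 -1.6] M [-0.08 -0.   -0.01] g 70.2 zax [-0.003 -0.    -1.   ]
tool shift mm [ 0.6  1.1 66.2]
```

View pics/g.png

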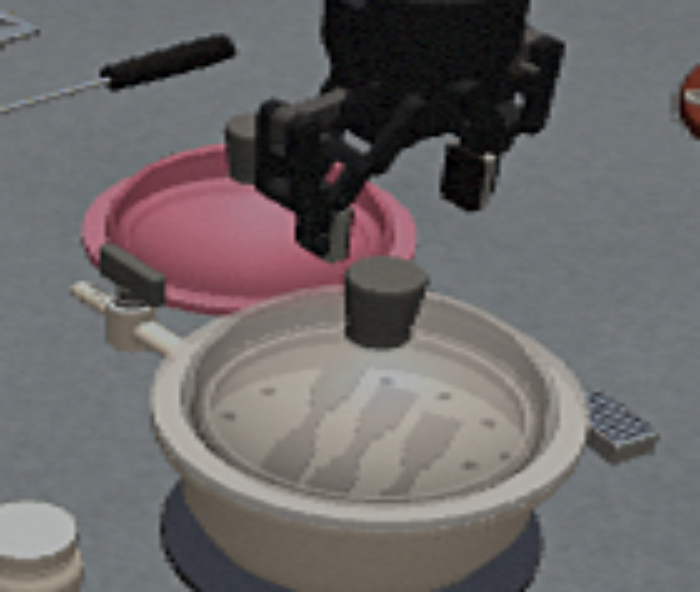

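View pics/g2.png

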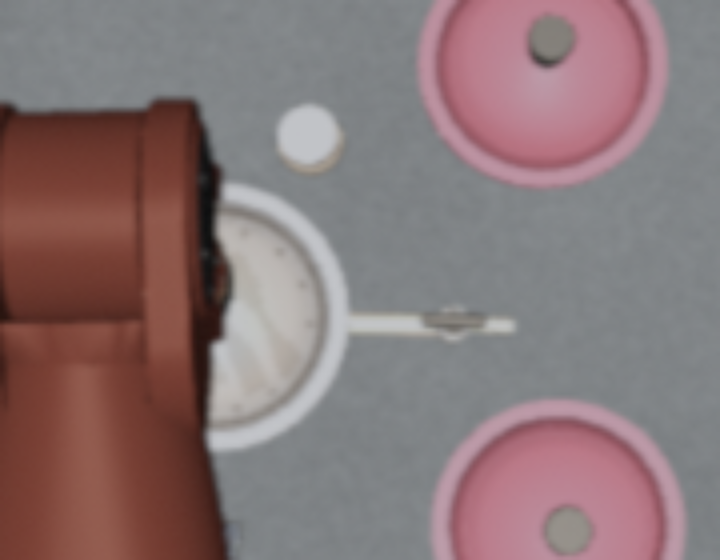

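Call:
{"name": "step_arm", "arguments": {
  "series": [
    {"xyz": [0,1,15],"delta_rot": [0,0,0],"claw": 70},
    {"xyz": [0,0,20],"delta_rot": [0,0,0],"claw": 70},
    {"xyz": [0,0,15],"delta_rot": [0,0,0],"claw": 70},
    {"xyz": [0,0,9],"delta_rot": [0,0,0],"claw": 70},
    {"xyz": [0,0,0],"delta_rot": [0,0,0],"claw": 70},
    {"xyz": [0,0,0],"delta_rot": [0,0,0],"claw": 70}
  ]
}}

```text
time_s: 8.98
eef_pos: [0.5944, 0.1493, 0.1915]
orientation: [1.0, -0.009, -0.0, 0.0]
ft_force: [-0.3, 0.4, -0.5]
grip_width: 0.822
```

Run:
```python
from h import *
o,M=st(); to(M,o,(.594,.151,.182))
s=env.get_image('scene')
cv2.imwrite('pics/i.png',cv2.resize(s['image'][190:290,310:420],None,fx=7,fy=6)[...,::-1])
```

```text
t 8.98 p [0.5944 0.1493 0.1915] yaw -0.019 j [ 0.03  0.14  0.06  1.49 -0.    1.62] F [-0.3  0.4 -0.5] M [-0.04 -0.   -0.  ] g 70.2 zax [-0. -0. -1.]
tool shift mm [-0.5 -1.7  9.5]
```

View pics/i.png

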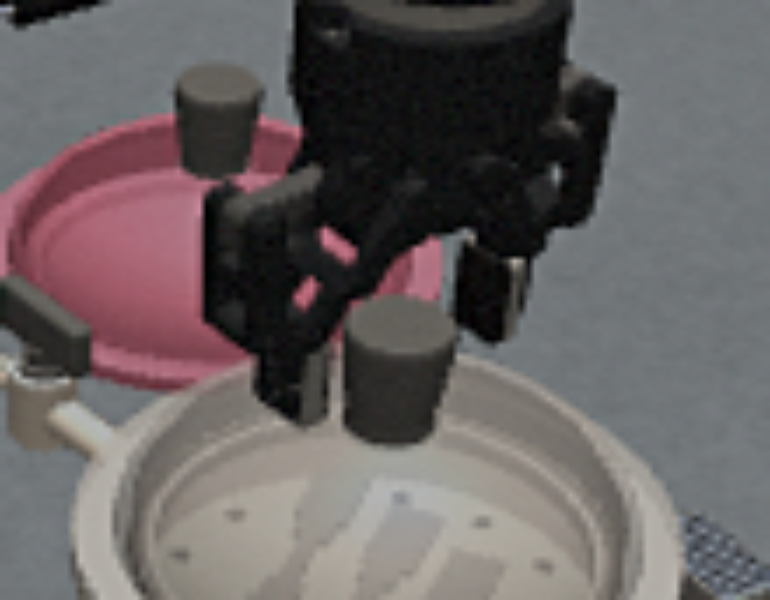

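Call:
{"name": "step_arm", "arguments": {
  "series": [
    {"xyz": [0,-1.5,8],"delta_rot": [0,0,0],"claw": 70},
    {"xyz": [0,0,0],"delta_rot": [0,0,0],"claw": 55},
    {"xyz": [0,0,0],"delta_rot": [0,0,0],"claw": 40},
    {"xyz": [0,0,0],"delta_rot": [0,0,0],"claw": 25},
    {"xyz": [0,0,0],"delta_rot": [0,0,0],"claw": 20},
    {"xyz": [0,0,0],"delta_rot": [0,0,0],"claw": 20},
    {"xyz": [0,0,0],"delta_rot": [0,0,0],"claw": 20}
  ],
  "squeeze": 25
}}

```text
time_s: 9.62
eef_pos: [0.5944, 0.1516, 0.1837]
orientation: [1.0, -0.009, 0.0, 0.0]
ft_force: [-3.6, -0.5, 5.3]
grip_width: 0.404
```

Run:
```python
from h import *
o,M=st()
s=env.get_image('scene')
cv2.imwrite('pics/k.png',cv2.resize(s['image'][190:290,310:420],None,fx=7,fy=6)[...,::-1])
```

```text
t 9.62 p [0.5944 0.1516 0.1837] yaw -0.018 j [ 0.04  0.14  0.05  1.48 -0.    1.63] F [-3.6 -0.5  5.3] M [0.04 0.82 0.05] g 34.5 zax [ 0. -0. -1.]
```

View pics/k.png

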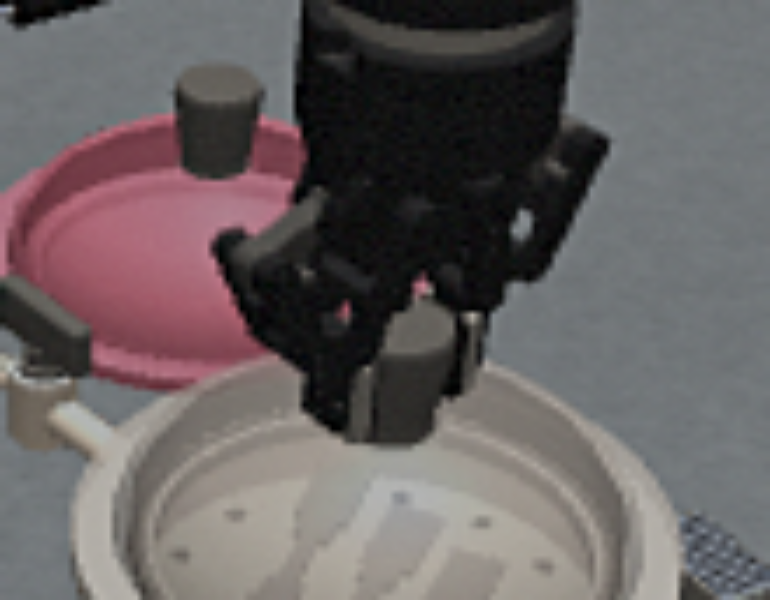

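Call:
{"name": "step_arm", "arguments": {
  "series": [
    {"xyz": [-1,0,0],"delta_rot": [0,0,0],"claw": 15},
    {"xyz": [0,0,0],"delta_rot": [0,0,0],"claw": 15},
    {"xyz": [0,0,0],"delta_rot": [0,0,0],"claw": 15}
  ],
  "squeeze": 90
}}

```text
time_s: 9.92
eef_pos: [0.5944, 0.1516, 0.1839]
orientation: [1.0, -0.009, 0.001, -0.0]
ft_force: [3.0, 0.5, 5.0]
grip_width: 0.386
```

Run:
```python
from h import *
o,M=st()
```

```text
t 9.92 p [0.5944 0.1516 0.1839] yaw -0.018 j [0.04 0.14 0.05 1.48 0.   1.63] F [3.  0.5 5. ] M [ 0.23 -0.25  0.02] g 32.9 zax [ 0.002  0.    -1.   ]
```

Well centred, with small side forces. I'll start the lift slowly.

Call:
{"name": "step_arm", "arguments": {
  "series": [
    {"xyz": [0.5,0,-1],"delta_rot": [0,0,0],"claw": 15},
    {"xyz": [0,0,-1],"delta_rot": [0,0,0],"claw": 15},
    {"xyz": [0,0,-1],"delta_rot": [0,0,0],"claw": 15},
    {"xyz": [0,0,-1],"delta_rot": [0,0,0],"claw": 15}
  ]
}}

```text
time_s: 10.25
eef_pos: [0.5929, 0.1514, 0.1852]
orientation: [1.0, -0.009, -0.002, 0.0]
ft_force: [1.0, 0.5, -16.0]
grip_width: 0.382
```

Run:
```python
from h import *
o,M=st()
```

```text
t 10.25 p [0.5929 0.1514 0.1852] yaw -0.018 j [ 0.04  0.14  0.05  1.49 -0.    1.63] F [  1.    0.5 -16. ] M [ 0.13 -0.4  -0.03] g 32.7 zax [-0.004 -0.    -1.   ]
```

Call:
{"name": "step_arm", "arguments": {
  "series": [
    {"xyz": [0,0,-1],"delta_rot": [0,0,0],"claw": 15},
    {"xyz": [0,0,-1],"delta_rot": [0,0,0],"claw": 15},
    {"xyz": [0,0,-1],"delta_rot": [0,0,0],"claw": 15},
    {"xyz": [0,0,-1],"delta_rot": [0,0,0],"claw": 15}
  ]
}}

```text
time_s: 10.58
eef_pos: [0.5944, 0.1515, 0.1923]
orientation: [1.0, -0.009, 0.001, 0.0]
ft_force: [0.7, 0.5, -4.4]
grip_width: 0.386
```

Run:
```python
from h import *
o,M=st()
```

```text
t 10.58 p [0.5944 0.1515 0.1923] yaw -0.018 j [ 0.04  0.14  0.06  1.49 -0.    1.63] F [ 0.7  0.5 -4.4] M [-0.03 -0.05 -0.02] g 32.9 zax [ 0.001 -0.    -1.   ]
```

Call:
{"name": "step_arm", "arguments": {
  "series": [
    {"xyz": [0,0,-2],"delta_rot": [0,0,0],"claw": 15},
    {"xyz": [0,0,-2],"delta_rot": [0,0,0],"claw": 15},
    {"xyz": [0,0,-2],"delta_rot": [0,0,0],"claw": 15},
    {"xyz": [0,0,-1.5],"delta_rot": [0,0,0],"claw": 15},
    {"xyz": [0,0,0],"delta_rot": [0,0,0],"claw": 15},
    {"xyz": [0,0,0],"delta_rot": [0,0,0],"claw": 15},
    {"xyz": [0,0,0],"delta_rot": [0,0,0],"claw": 15},
    {"xyz": [0,0,0],"delta_rot": [0,0,0],"claw": 15}
  ]
}}

```text
time_s: 11.25
eef_pos: [0.5939, 0.1515, 0.1986]
orientation: [1.0, -0.009, -0.0, 0.0]
ft_force: [-0.3, -0.6, -3.7]
grip_width: 0.382
```

Run:
```python
from h import *
o,M=st()
s=env.get_image('scene');p=env.get_image('top')
cv2.imwrite('pics/m.png',cv2.resize(s['image'][190:330,290:420],None,fx=6,fy=4.2)[...,::-1])
save(p,'m2')
```

```text
t 11.25 p [0.5939 0.1515 0.1986] yaw -0.018 j [ 0.04  0.14  0.08  1.51 -0.    1.63] F [-0.3 -0.6 -3.7] M [ 0.01 -0.03  0.06] g 32.6 zax [-0. -0. -1.]
```

View pics/m.png

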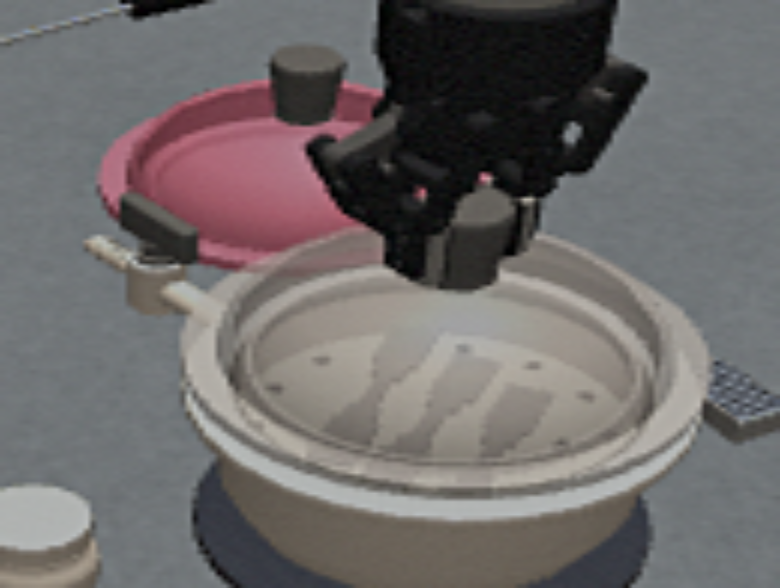

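View pics/m2.png

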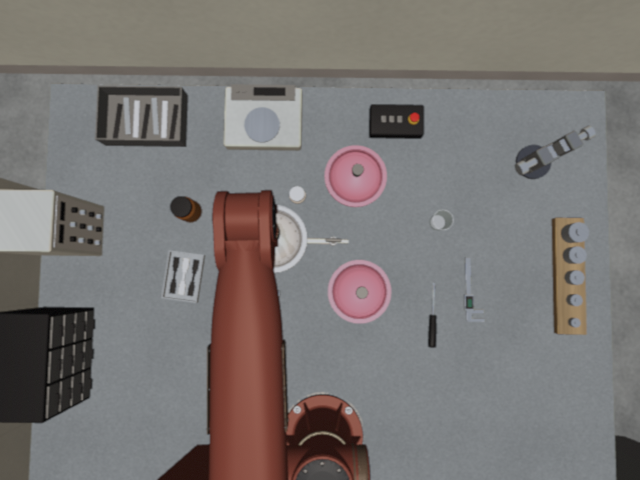

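Run:
```python
from h import *
st(); print(env.sign_off()); st()
```

```text
t 11.35 p [0.5939 0.1515 0.1986] yaw -0.018 j [ 0.04  0.14  0.08  1.51 -0.    1.63] F [ 0.5 -0.2 -3.3] M [-0.   -0.03  0.01] g 32.8 zax [-0. -0. -1.]
the job is handed in; nothing more can be done
None
the job is handed in; nothing more can be done
```

I opened the vent tap, then pulled the lid free, and I handed the job in at about 11.4 s still holding the lid. The sign-off gives no verdict, so these are my own checks.

- **Tap:** I gripped the wing handle and turned it about 80° anticlockwise. Both camera views then showed it in line with the side tube, with the lid still shut.
- **Lid:** I gripped the knob at 90 N and raised it in 1 mm steps. The seal let go after a reading of about 16 N, and there was no jump.
- **Final hold:** The tool stood 14.8 mm above where it gripped the knob. Sideways it was within 0.5 mm of that place, and the tool was vertical. The load was about 3.5 N, roughly the lid's weight, so I take it the lid was clear of the bowl. I saw little or no slip of the knob in the fingers.
- **Other things on the bench:** None looked moved in the last pictures. I judged this by eye and did not measure it. The jaw insert was hidden from the top camera at the end, and the coupon was out of view in both final pictures, so I couldn't check it.
- **Disagreement:** The networks put the knob about 4–6 mm from where the jaws settled on it. My own reading of the images was closer, about 3 mm off.

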